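Roll a kiln prop up its gutter and bar it

TASK

With the fingertips only, push the round kiln prop lying in the sloped wooden gutter up over the crest so that it settles against the end stop and does not roll back; let go of it there. Then push the wooden keeper arm round until it lies fully square across the gutter behind the prop. The prop must only be rolled along the gutter, never picked up or carried, and the other things on the table stay where they are.

Things in the scene. Friction and masses are not known exactly. Their poses are not given: they have to be found in the camera images.
- gutter: Sloped wooden gutter, fixed. Origin on the table under its middle; x level, pointing UPHILL; y across; z up. Channel y -45..45 mm, between walls 8 mm thick and only 8 mm above the floor. Floor height by x (mm): level, 20 high, x -142 to -62; straight up to the crest, 42 high at x 78; down to 34.7 at the end stop (face at x 130, top 85 high). Low-end lip: x -150..-142, top 28 high.
- crest (a point): Middle of the crest, the highest line of the channel floor, across the gutter. Short of it a round part rolls back down; once over it, it rolls on and settles against the end stop by itself.
- home (a point): Where the prop's centre lies when it has settled against the end stop (27 mm past the crest, 63 mm above the table).
- pivot (a point): On the keeper's upright pivot, half-way up the arm: on top of the gutter's +y wall, at x 70, y 54 mm of the gutter's frame, 66 mm above the table.
- prop_center (a point): The round kiln prop lying in the gutter: a white ceramic tube 50 mm in diameter, 87 mm long, mass 0.1 to 0.25 kg, its axis across the gutter. This point is its centre. It starts on the level low part of the gutter and rolls freely.
- prop: The same kiln prop; origin at its centre, its y axis along the tube (x and z turn as it rolls).
- keeper (a joint): Angle of the keeper, a dark wooden arm that turns level about the pivot. 0: along the +y wall, pointing downhill; negative (to -0.5): swung outward, away from the channel; 1.57: square across the channel, against its limit. Counter-clockwise from above grows. It turns easily (under 1 N at its end) and stays where it is left.
- keeper_end (a point): Free end of the keeper, half-way up. The arm runs straight from its pivot to here, 80 mm, is 8 mm thick, and spans heights 54 to 78 mm above the table.
- short_prop: a short kiln prop (hollow ceramic tube, 40 mm diameter, 50 mm tall) standing on the table beside the gutter; bystander; origin at the middle of its underside
- square_prop: a square ceramic kiln prop, 36 x 36 mm, 70 mm tall, standing beside the gutter; bystander; origin at the middle of its underside
- glaze_jar: a small glass jar with a white cap, 52 mm diameter, 60 mm tall, standing beyond the gutter's high end; bystander; origin at the middle of its underside
- pinch_pot: a small terracotta bowl, 80 mm across, 45 mm tall; bystander; origin at the middle of its underside
- water_bowl: a blue plastic bowl, 170 mm across, 75 mm tall; bystander; origin at the middle of its underside
- brush: a wooden brush 180 mm long, lying on the table; bystander; origin at the middle of its underside
- rib: a flat wooden potter's rib, 90 x 50 x 8 mm, lying on the table; bystander; origin at the middle of its underside
Mind the look-alikes: they are no part of the job. What is shaped like the prop but green or turquoise is not meant.

How it is judged:
By the outcome, as a careful person would: the job done as asked, in the order asked, and still so for the second after the job is handed in, with the robot touching nothing.
It also fails if it takes over 58 s, if anything falls off the work surface, if the arm or the gripper's body presses on something with over 40 N, if the wrist force passes 120 N, or if a joint passes its speed limit or range.

ROBOT

A 7-joint arm with a two-finger parallel gripper is mounted at the origin on the work surface. World frame = base frame: x ahead of the robot, y to its left, z up, the work surface at z = 0. Lengths are in m, angles in rad, forces in N, time in s.
With the tool pointing down it reaches from about 0.4 to 0.925 m from the base axis. Payload 5.6 kg.
Tool frame: the origin (TCP) lies at the very end of the fingers, on their centre line; the grasp point (between the pads) lies 19 mm behind it; z points along the fingers, y is the line along which they close (so a half turn about z gives the same grasp; the last joint's range is limited). The gripper opens to 85 mm and grips with 20 to 120 N. Pads are 22 mm wide; open, the fingers measure 114 mm over their backs; the gripper's body (76 mm by 85 mm) begins 54 mm behind the grasp point. The pads swing forward as they close: fully open they stand 13 mm farther back than shut.
Start: joints at [-1.333, 0.468, -0.012, 1.603, 0.006, 1.071, -0.056], TCP at [0.18, 0.625, 0.231] pointing down, gripper open.
Joint ranges: [-2.53, 2.53], [-0.31, 2.02], [-1.57, 1.55], [0.28, 2.44], [-1.29, 4.43], [0.15, 1.84], [-2.92, 2.92]. Speed limits (rad/s): [2.57, 2.57, 3.14, 3.14, 3.14, 3.14, 3.14].

INTERFACE

Orientations are given as a unit quaternion [x, y, z, w].
In Python, from station import get_state, read_camera, calibration, hand_in gives the robot as it stands.
- The arm moves only by the tool arm_command, never from a script. Its arguments are lists of equal length, an entry for each row: "linear": the shift along the world's x, y, z in cm, a list of three; "twist": the turn, a rotation vector about the world's x, y, z in degrees, a list of three; "jaw": the finger opening in cm, from 0 to 8.54. In form: {"linear": [[x, y, z], ...], "twist": [[rx, ry, rz], ...], "jaw": [jaw, ...]}. A call has 1 to 10 rows; each row shifts and turns the commanded pose from where the row before left it; what a row does not reach is not made up. A row lasts 1/10 s, in which the tool goes at most 50 mm and 8.59 degrees, less where a joint would pass 70% of its speed; a pose out of reach is approached as far as the arm can. A call is refused whole if a number of a shift passes 5 or a number of a turn 8.59, either way. A call with a gripper value outside its range is refused whole. The fingers move at their own pace and stop on an object; "grip_force" is the grip in N (left out, the last holds). Time passes only in rows, so rows that do not move let the fingers close. It gives the time, the measured TCP pose, the force, the opening and the grip force at its end, in the units of the state.
- get_state(): the state, without advancing time (a new reading comes with each control period).
- read_camera(name): name is "side" or "top"; returns the picture (400x640x3 uint8, blue, green, red); there is no depth.
- calibration(name): a dict with "fx", "fy", "cx", "cy" (pixels), "xyz" and "attitude" of the camera in the world. Camera axes: x right, y down, z forward; pixel columns grow to the right and rows downward; lengths in m; the calibration is good to about 2 mm. A picture is of the moment at which its call begins. calibration takes no time and is no camera call.
- hand_in(): hands the job in; it is judged then, once.
The state is a dict: "time": time; "q": joint angles; "qd": joint speeds; "tau": joint torques, N m; "tool_pos": TCP position; "eef_rot": TCP orientation; "contact_force": force on the tool from outside, world axes, zero at the start; "wrist_torque": the same for the moment, N m; "width": finger opening in m; "grasp_force": force on a finger pad.
Only numpy, scipy, OpenCV 4.12 (cv2) and the standard library are available. Lean on these libraries where they do the work, as an engineer would, in place of code of your own. Each camera call takes 0.05 s, during which the arm holds its last target. There are 200 camera calls.

## Working session

There is one attempt and no reset: what is moved stays moved. The work goes in short steps, Python scripts to look and compute and a tool call to move; the robot and the scene stay as the last step left them, time stands still between calls to the robot, and variables do not carry over. Pictures are saved under pics/ and viewed, at most 10 in all, crops included, and the job is handed in when it is done.

Besides the shell and the picture viewer there is one more tool, called after ">>>" as name(argument=value, ...), one argument or row to a line, values as JSON. arm_command: Moves the arm, as the interface text tells. Its arguments: {"type":"object","properties":{"linear":{"type":"array","items":{"type":"array","items":{"type":"number"}}},"twist":{"type":"array","items":{"type":"array","items":{"type":"number"}}},"jaw":{"type":"array","items":{"type":"number"}},"grip_force":{"type":"number"}},"required":["linear","twist","jaw"]}

```bash
mkdir -p pics
python3 - <<'E'
from station import *
import cv2
for n in("side","top"):
    cv2.imwrite(f"pics/{n}0.png",read_camera(n)); print(n,calibration(n))
s=get_state();print(s["time"],s["tool_pos"],s["eef_rot"],s["width"])
E
```

```text
side {'fx': 494.488098327267, 'fy': 494.488098327267, 'cx': 322.4437698157893, 'cy': 197.8721047111414, 'xyz': array([0.41981804, 1.10803393, 0.79688655]), 'attitude': array([-0.07447623,  0.87468349, -0.47747404,  0.03742485])}
top {'fx': 387.7789630880872, 'fy': 387.7789630880872, 'cx': 320.94482575974706, 'cy': 201.53117012768473, 'xyz': array([ 0.43114185, -0.02376911,  1.20440183]), 'attitude': array([-0.70227014,  0.70755659, -0.05093968,  0.05987886])}
0.1 [0.180036   0.62403757 0.23041775] [ 1.39954038e-01  9.90157666e-01 -8.12286292e-04 -5.90218810e-05] 0.08562512414689791
```

View pics/side0.png

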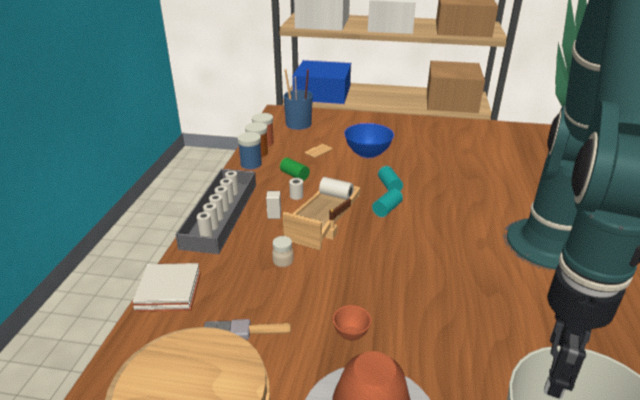

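View pics/top0.png

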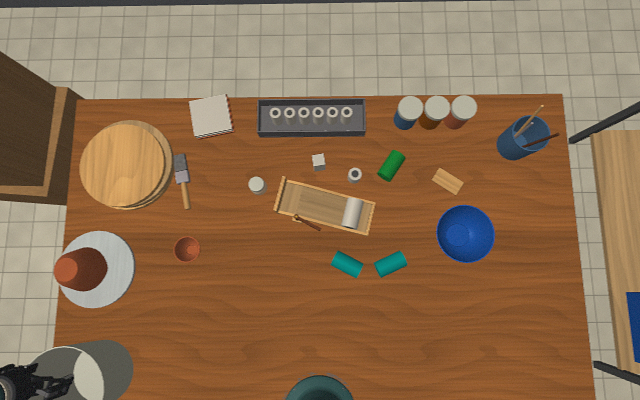

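The top view shows the white prop lying in the gutter at (352,212). The end stop is at the left end (279,193), and the keeper at (307,222) is swung outward. Possible mix-ups are the green tube (391,165), the turquoise tubes (347,264) and (390,264), and the small white short prop (355,174). I choose the white one in the gutter and check it in a close crop.

Run:
```python
import cv2
t=cv2.imread("pics/top0.png")[165:250,262:392];s=cv2.imread("pics/side0.png")[165:255,270:375]
cv2.imwrite("pics/ct.png",cv2.resize(t,None,fx=6,fy=6,interpolation=2))
cv2.imwrite("pics/cs.png",cv2.resize(s,None,fx=6,fy=6,interpolation=2))
```

```text
(no output)
```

View pics/ct.png

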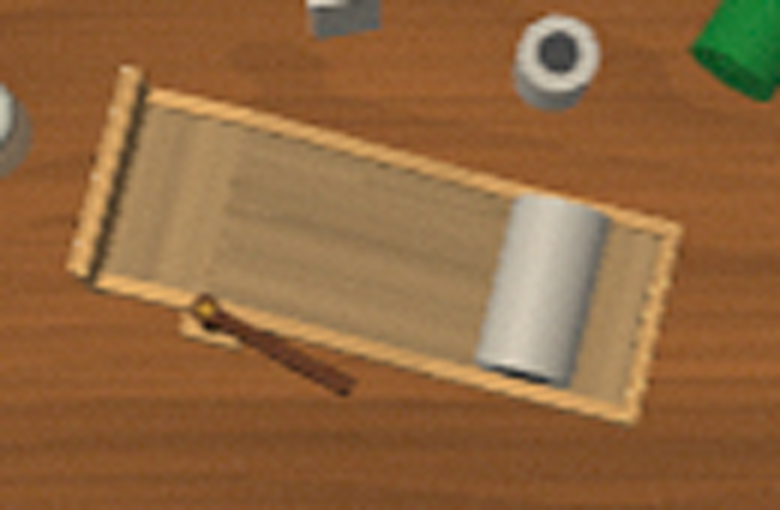

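View pics/cs.png

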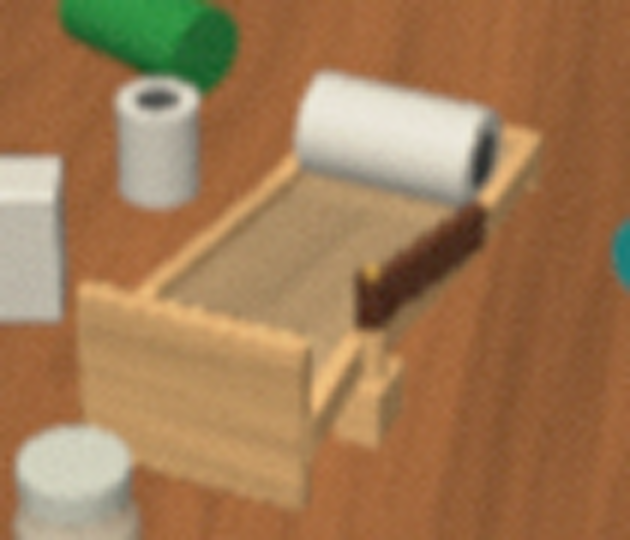

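The crops confirm the white tube in the gutter as the prop, at top crop (543,288). The lip corners are at (683,228) and (634,420), the end stop at (122,66) and (70,270), the pivot at (205,308) and the keeper end at (350,385).

```bash
cat > h.py <<'E'
import numpy as np
from station import calibration
from scipy.spatial.transform import Rotation as R
from scipy.optimize import least_squares
C={n:calibration(n) for n in("side","top")}
def proj(n,p):
    c=C[n];v=R.from_quat(c["attitude"]).inv().apply(np.atleast_2d(p)-c["xyz"])
    return np.c_[c["fx"]*v[:,0]/v[:,2]+c["cx"],c["fy"]*v[:,1]/v[:,2]+c["cy"]]
def ray_z(n,uv,z):
    c=C[n];d=R.from_quat(c["attitude"]).apply([(uv[0]-c["cx"])/c["fx"],(uv[1]-c["cy"])/c["fy"],1])
    return c["xyz"]+d*(z-c["xyz"][2])/d[2]
def tri(obs,x0=(.6,0,.05)):
    return least_squares(lambda x:np.concatenate([proj(n,x)[0]-uv for n,uv in obs]),x0)
T=lambda u,v:np.array([262+u/6,165+v/6]); S=lambda u,v:np.array([270+u/6,165+v/6])
E
cat > g.py <<'E'
from h import *
P=[("top",T(683,228),(-.150,-.053,.028)),("top",T(634,420),(-.150,.053,.028)),
("top",T(122,66),(.138,-.053,.085)),("top",T(70,270),(.138,.053,.085)),("top",T(205,308),(.070,.054,.080)),
("side",S(543,135),(-.150,.053,.028)),("side",S(80,285),(.138,-.053,.085)),("side",S(308,345),(.138,.053,.085)),
("side",S(303,507),(.138,.053,0)),("side",S(372,272),(.070,.054,.080))]
G=lambda q,p:R.from_euler('z',q[2]).apply(p)+[q[0],q[1],q[3]]
f=lambda q:np.concatenate([proj(n,G(q,np.array(p)))[0]-uv for n,uv,p in P])
s=least_squares(f,[.6,0,1.3,0]);q=s.x
if __name__=="__main__":
    print("gutter",q[:2],np.degrees(q[2]),"z",q[3]);print(s.fun.reshape(-1,2).round(1).tolist())
    inv=lambda w:R.from_euler('z',-q[2]).apply(np.array(w)-[q[0],q[1],0])
    for nm,o in dict(prop=[("top",T(543,288)),("side",S(395,137))],kend=[("top",T(350,384)),("side",S(480,213))],pivot=[("top",T(205,308)),("side",S(372,272))]).items():
        x=tri(o);print(nm,x.x.round(4),"gutter",inv(x.x).round(4),"res",x.fun.round(1))
    a=inv(ray_z("top",T(350,384),.078)); print("kend z78",a, "angle", np.arctan2(-(a[1]-.054),-(a[0]-.07)))
    print("prop mid z70",inv(ray_z("top",T(543,288),.070)))
    for nm,p in dict(low=(-.15,0,0),crest=(.078,0,.042),home=(.105,0,.063),pivot=(.07,.054,.066)).items(): print(nm,G(q,np.array(p)).round(4))
E
python3 g.py
```

```text
gutter [ 0.60063896 -0.01841852] 75.40818974128342 z -0.00036937255068045005
[[-0.3, -0.9], [0.0, 0.7], [0.6, -0.3], [-0.2, 0.1], [-0.1, -0.0], [0.2, -0.5], [-0.3, 0.1], [-0.3, 0.2], [0.4, 0.2], [0.3, 0.1]]
prop [ 0.5796 -0.1044  0.045 ] gutter [-0.0885 -0.0013  0.045 ] res [-0.  -0.2  0.2  0. ]
kend [ 0.5286 -0.0077  0.0692] gutter [-0.0077  0.0724  0.0692] res [ 0.   0.2 -0.2 -0. ]
pivot [0.5664 0.0626 0.0795] gutter [0.0698 0.0536 0.0795] res [-0.  -0.1  0.1  0. ]
kend z78 [-0.00785912  0.07248691  0.078     ] angle -0.23312344528337312
prop mid z70 [-0.08783815  0.00294684  0.07      ]
low [ 5.628e-01 -1.636e-01 -4.000e-04]
crest [0.6203 0.0571 0.0416]
home [0.6271 0.0832 0.0626]
pivot [0.566  0.0629 0.0656]
```

>>> arm_command(
  linear=[
    [2, -2, 0.5],
    [2, -2, 0.5],
    [2, -2, 0.5],
    [2, -2, 0.5],
    [2, -2, 0.5],
    [2, -2, 0.5],
    [2, -2, 0.5],
    [2, -2, 0.5],
    [2, -2, 0.5],
    [2, -2, 0.5],
  ],
  twist=[
    [0, 0, -3.4],
    [0, 0, -3.4],
    [0, 0, -3.4],
    [0, 0, -3.4],
    [0, 0, -3.4],
    [0, 0, -3.4],
    [0, 0, -3.4],
    [0, 0, -3.4],
    [0, 0, -3.4],
    [0, 0, -3.4],
  ],
  jaw=[3, 3, 3, 3, 3, 3, 3, 3, 3, 3],
)

```text
time: 1.1
tool_pos: [0.3818, 0.4228, 0.2818]
eef_rot: [0.426, 0.905, 0.0, 0.0]
contact_force: [-0.1, 0.5, -0.6]
width: 0.0298
grasp_force: 0.0
```

>>> arm_command(
  linear=[
    [1, -3.5, 0],
    [1, -3.5, 0],
    [1, -3.5, 0],
    [1, -3.5, 0],
    [1, -3.5, 0],
    [1, -3.5, 0],
    [1, -3.5, 0],
    [1, -3.5, 0],
    [1, -3.5, 0],
    [1, -3.5, 0],
  ],
  twist=[
    [0, 0, -3.4],
    [0, 0, -3.4],
    [0, 0, -3.4],
    [0, 0, -3.4],
    [0, 0, -3.4],
    [0, 0, -3.4],
    [0, 0, -3.4],
    [0, 0, -3.4],
    [0, 0, -3.4],
    [0, 0, -3.4],
  ],
  jaw=[3, 3, 3, 3, 3, 3, 3, 3, 3, 3],
)

```text
time: 2.1
tool_pos: [0.4806, 0.0721, 0.2817]
eef_rot: [0.672, 0.741, 0.0, 0.0]
contact_force: [0.6, 0.0, 0.3]
width: 0.0298
grasp_force: 0.0
```

>>> arm_command(
  linear=[
    [1.1, -2.8, 0],
    [1.1, -2.8, 0],
    [1.1, -2.8, 0],
    [1.1, -2.8, 0],
    [1.1, -2.8, 0],
    [1.1, -2.8, 0],
    [1.1, -2.8, 0],
    [1.1, -2.8, 0],
    [0, 0, 0],
    [0, 0, 0],
  ],
  twist=[
    [0, 0, -2.6],
    [0, 0, -2.6],
    [0, 0, -2.6],
    [0, 0, -2.6],
    [0, 0, -2.6],
    [0, 0, -2.6],
    [0, 0, -2.6],
    [0, 0, -2.6],
    [0, 0, 0],
    [0, 0, 0],
  ],
  jaw=[3, 3, 3, 3, 3, 3, 3, 3, 3, 3],
)

```text
time: 3.1
tool_pos: [0.5678, -0.1507, 0.2811]
eef_rot: [0.794, 0.608, -0.0, -0.0]
contact_force: [0.0, -0.1, -0.8]
width: 0.0302
grasp_force: 0.0
```

```bash
cat > st.py <<'E'
from g import *
from station import *
def show():
    s=get_state();p=R.from_euler('z',-q[2]).apply(np.array(s["tool_pos"])-[q[0],q[1],0]);r=R.from_quat(s["eef_rot"]).as_matrix()
    print(round(s["time"],2),"world",np.round(s["tool_pos"],4),"gutter",p.round(4),"yaw y",np.degrees(np.arctan2(r[1,1],r[0,1])).round(1),"z",r[:,2].round(3),"w",s["width"],"F",np.round(s["contact_force"],1),"q",np.round(s["q"],2))
E
python3 -c "
from st import *;show()"
```

```text
3.1 world [ 0.5678 -0.1507  0.2811] gutter [-0.1363 -0.0015  0.2811] yaw y -15.0 z [-0.001 -0.    -1.   ] w 0.030230164375537414 F [ 0.  -0.1 -0.8] q [-0.33  0.35  0.68  1.74 -0.24  1.13  0.16]
```

>>> arm_command(
  linear=[
    [0, 0, -2.5],
    [0, 0, -2.5],
    [0, 0, -2.5],
    [0, 0, -2.5],
    [0, 0, -2.5],
    [0, 0, -2.5],
    [0, 0, -2.5],
    [0, 0, -2.5],
    [0, 0, -2],
    [0, 0, 0],
  ],
  twist=[
    [0, 0, 0],
    [0, 0, 0],
    [0, 0, 0],
    [0, 0, 0],
    [0, 0, 0],
    [0, 0, 0],
    [0, 0, 0],
    [0, 0, 0],
    [0, 0, 0],
    [0, 0, 0],
  ],
  jaw=[3, 3, 3, 3, 3, 3, 3, 3, 3, 3],
)

```text
time: 4.1
tool_pos: [0.5661, -0.1475, 0.0589]
eef_rot: [0.792, 0.61, -0.001, -0.002]
contact_force: [0.3, 0.8, 0.6]
width: 0.03
grasp_force: 0.0
```

>>> arm_command(
  linear=[
    [0, 0, -0.9],
    [0, 0, -0.9],
    [0, 0, 0],
  ],
  twist=[
    [0, 0, 0],
    [0, 0, 0],
    [0, 0, 0],
  ],
  jaw=[3, 3, 3],
)

```text
time: 4.4
tool_pos: [0.5679, -0.149, 0.0429]
eef_rot: [0.793, 0.61, -0.0, -0.0]
contact_force: [-0.5, -0.2, -1.4]
width: 0.0305
grasp_force: 0.0
```

```bash
python3 -c "
from st import *;import cv2;show()
s=read_camera('side')[140:260,250:410];t=read_camera('top')[150:270,260:420]
cv2.imwrite('pics/a.png',cv2.resize(cv2.vconcat([s,t]),None,fx=2.5,fy=2.5,interpolation=2))"
```

```text
4.4 world [ 0.5679 -0.149   0.0429] gutter [-0.1346 -0.0012  0.0429] yaw y -14.9 z [-0.001  0.    -1.   ] w 0.03046760841804853 F [-0.5 -0.2 -1.4] q [-0.18  0.66  0.51  1.9  -0.48  0.7   0.35]
```

View pics/a.png

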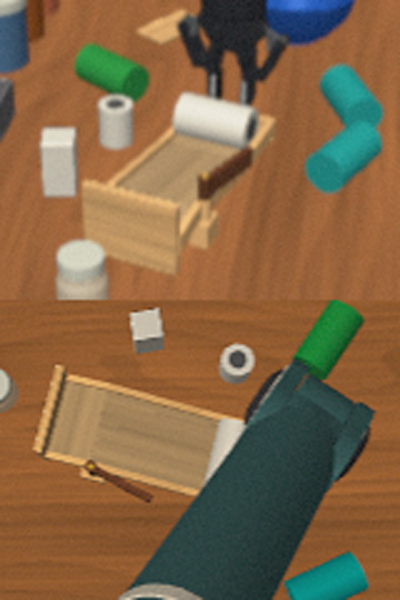

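>>> arm_command(
  linear=[
    [0.2, 0.77, 0],
    [0.2, 0.77, 0],
    [0.2, 0.77, 0],
    [0.2, 0.77, 0.1],
    [0.2, 0.77, 0.13],
    [0.2, 0.77, 0.13],
    [0.2, 0.77, 0.13],
    [0.2, 0.77, 0.13],
    [0.2, 0.77, 0.13],
    [0.2, 0.77, 0.13],
  ],
  twist=[
    [0, 0, 0],
    [0, 0, 0],
    [0, 0, 0],
    [0, 0, 0],
    [0, 0, 0],
    [0, 0, 0],
    [0, 0, 0],
    [0, 0, 0],
    [0, 0, 0],
    [0, 0, 0],
  ],
  jaw=[3, 3, 3, 3, 3, 3, 3, 3, 3, 3],
)

```text
time: 5.5
tool_pos: [0.5839, -0.0928, 0.059]
eef_rot: [0.796, 0.605, -0.007, 0.007]
contact_force: [-34.1, -38.4, 69.8]
width: 0.03
grasp_force: 39.5
```

```bash
python3 -c "
from st import *;import cv2;show()
s=read_camera('side')[140:260,250:410]
cv2.imwrite('pics/b.png',cv2.resize(s,None,fx=3,fy=3,interpolation=2))"
```

```text
5.5 world [ 0.5839 -0.0928  0.059 ] gutter [-0.0762 -0.0025  0.059 ] yaw y -15.5 z [-0.003 -0.019 -1.   ] w 0.029984343402122186 F [-34.1 -38.4  69.8] q [-0.32  0.65  0.55  1.89 -0.46  0.73  0.21]
```

View pics/b.png

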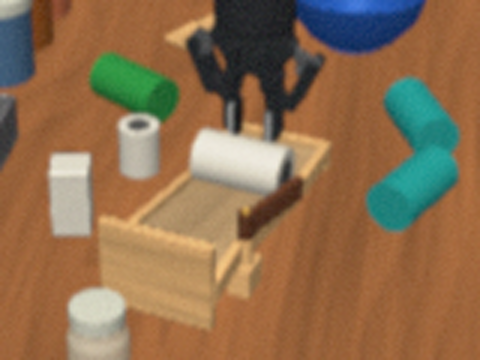

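The side crop shows the fingers riding up the prop's back. At (240,120) the tips are above its centre, so it is jamming. I'll back off with it, go lower and tilt the fingers under it.

>>> arm_command(
  linear=[
    [-0.3, -1.0, -0.4],
    [-0.3, -1.0, -0.7],
    [-0.3, -1.0, -0.7],
    [-0.2, -0.8, -0.5],
    [0, 0, 0],
  ],
  twist=[
    [0, 0, 0],
    [0, 0, 0],
    [0, 0, 0],
    [0, 0, 0],
    [0, 0, 0],
  ],
  jaw=[3, 3, 3, 3, 3],
)

```text
time: 6.05
tool_pos: [0.5766, -0.1138, 0.0294]
eef_rot: [0.794, 0.608, -0.001, 0.001]
contact_force: [-3.9, -8.2, 8.0]
width: 0.0298
grasp_force: 4.7
```

```bash
python3 -c "
from st import *;import cv2;show()
s=read_camera('side')[140:260,250:410]
cv2.imwrite('pics/c.png',cv2.resize(s,None,fx=3,fy=3,interpolation=2))"
```

```text
6.05 world [ 0.5766 -0.1138  0.0294] gutter [-0.0984 -0.0008  0.0294] yaw y -15.1 z [ 0.    -0.003 -1.   ] w 0.02979635687081209 F [-3.9 -8.2  8. ] q [-0.24  0.69  0.5   1.9  -0.5   0.68  0.3 ]
```

View pics/c.png

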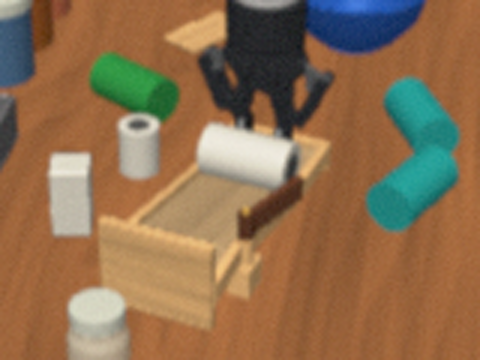

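>>> arm_command(
  linear=[
    [-0.2, -0.7, 0],
    [-0.1, -0.3, 0],
    [0, 0, 0],
    [0, 0, 0],
    [0, 0, 0],
    [0, 0, 0],
  ],
  twist=[
    [0, 0, 0],
    [4.84, -1.26, 0],
    [4.84, -1.26, 0],
    [4.84, -1.26, 0],
    [4.84, -1.26, 0],
    [0, 0, 0],
  ],
  jaw=[3, 1.5, 1.5, 1.5, 1.5, 1.5],
)

```text
time: 6.7
tool_pos: [0.5733, -0.1232, 0.0284]
eef_rot: [0.782, 0.598, 0.137, -0.107]
contact_force: [0.6, -1.0, -0.8]
width: 0.0149
grasp_force: 0.0
```

```bash
python3 -c "
from st import *;show()"
```

```text
6.7 world [ 0.5733 -0.1232  0.0284] gutter [-0.1082  0.      0.0284] yaw y -15.2 z [ 0.087  0.331 -0.94 ] w 0.014871220961661111 F [ 0.6 -1.  -0.8] q [ 0.15  0.68  0.24  1.88 -0.75  0.78  0.68]
```

>>> arm_command(
  linear=[
    [0.15, 0.58, 0],
    [0.15, 0.58, 0],
    [0.15, 0.58, 0.05],
    [0.15, 0.58, 0.1],
    [0.15, 0.58, 0.1],
  ],
  twist=[
    [0, 0, 0],
    [0, 0, 0],
    [2.9, -0.76, 0],
    [2.9, -0.76, 0],
    [2.9, -0.76, 0],
  ],
  jaw=[1.5, 1.5, 1.5, 1.5, 1.5],
)

```text
time: 7.2
tool_pos: [0.5825, -0.0884, 0.032]
eef_rot: [0.766, 0.592, 0.198, -0.154]
contact_force: [0.1, -1.5, 0.7]
width: 0.0149
grasp_force: 0.5
```

```bash
python3 -c "
from st import *;show()"
```

```text
7.2 world [ 0.5825 -0.0884  0.032 ] gutter [-0.0722 -0.0001  0.032 ] yaw y -14.6 z [ 0.121  0.47  -0.874] w 0.014920247943683398 F [ 0.1 -1.5  0.7] q [ 0.24  0.71  0.15  1.87 -0.86  0.84  0.78]
```

>>> arm_command(
  linear=[
    [0.18, 0.68, 0.11],
    [0.18, 0.68, 0.11],
    [0.18, 0.68, 0.11],
    [0.18, 0.68, 0.11],
    [0.18, 0.68, 0.11],
    [0.18, 0.68, 0.11],
    [0.18, 0.68, 0.11],
    [0.18, 0.68, 0.11],
  ],
  twist=[
    [0, 0, 0],
    [0, 0, 0],
    [0, 0, 0],
    [0, 0, 0],
    [0, 0, 0],
    [0, 0, 0],
    [0, 0, 0],
    [0, 0, 0],
  ],
  jaw=[1.5, 1.5, 1.5, 1.5, 1.5, 1.5, 1.5, 1.5],
)

```text
time: 8.0
tool_pos: [0.5962, -0.0365, 0.0405]
eef_rot: [0.768, 0.59, 0.198, -0.153]
contact_force: [-0.5, -0.1, -0.6]
width: 0.0154
grasp_force: 0.5
```

```bash
python3 -c "
from st import *;import cv2;show()
s=read_camera('side')[140:260,250:410]
cv2.imwrite('pics/d.png',cv2.resize(s,None,fx=4,fy=4,interpolation=2))"
```

```text
8.0 world [ 0.5962 -0.0365  0.0405] gutter [-0.0187 -0.0003  0.0405] yaw y -14.9 z [ 0.122  0.469 -0.875] w 0.015373948793242727 F [-0.5 -0.1 -0.6] q [ 0.16  0.68  0.13  1.89 -0.88  0.8   0.71]
```

View pics/d.png

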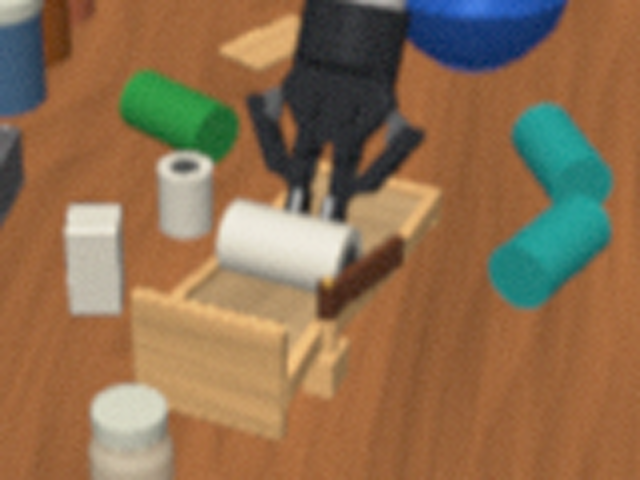

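>>> arm_command(
  linear=[
    [0.18, 0.68, 0.11],
    [0.18, 0.68, 0.11],
    [0.18, 0.68, 0.11],
    [0.18, 0.68, 0.11],
    [0.18, 0.68, 0.11],
    [0.18, 0.68, 0.11],
    [0.18, 0.68, 0.11],
    [0.15, 0.58, 0.1],
    [0.1, 0.39, 0.06],
    [0.1, 0.39, 0.06],
  ],
  twist=[
    [0, 0, 0],
    [0, 0, 0],
    [0, 0, 0],
    [0, 0, 0],
    [0, 0, 0],
    [0, 0, 0],
    [0, 0, 0],
    [0, 0, 0],
    [0, 0, 0],
    [0, 0, 0],
  ],
  jaw=[1.5, 1.5, 1.5, 1.5, 1.5, 1.5, 1.5, 1.5, 1.5, 1.5],
)

```text
time: 9.05
tool_pos: [0.6122, 0.0244, 0.0503]
eef_rot: [0.768, 0.59, 0.198, -0.153]
contact_force: [-1.0, -1.1, 0.5]
width: 0.015
grasp_force: 0.4
```

>>> arm_command(
  linear=[
    [0.1, 0.39, 0.05],
    [0.1, 0.39, 0.05],
    [0.1, 0.39, 0],
    [0.05, 0.2, 0],
    [0, 0, 0],
    [0, 0, 0],
  ],
  twist=[
    [0, 0, 0],
    [0, 0, 0],
    [0, 0, 0],
    [0, 0, 0],
    [0, 0, 0],
    [0, 0, 0],
  ],
  jaw=[1.5, 1.5, 1.5, 1.5, 1.5, 1.5],
)

```text
time: 9.65
tool_pos: [0.6157, 0.0377, 0.0512]
eef_rot: [0.768, 0.59, 0.198, -0.153]
contact_force: [-0.0, 0.3, 0.6]
width: 0.0151
grasp_force: 0.0
```

```bash
python3 -c "
from st import *;import cv2;show()
s=read_camera('side')[140:260,250:410];t=read_camera('top')[150:270,260:420]
cv2.imwrite('pics/e.png',cv2.resize(cv2.hconcat([s,t]),None,fx=2.5,fy=2.5,interpolation=2))"
```

```text
9.65 world [0.6157 0.0377 0.0512] gutter [ 0.0581 -0.0004  0.0512] yaw y -14.9 z [ 0.122  0.469 -0.875] w 0.015053961123654837 F [-0.   0.3  0.6] q [ 0.05  0.66  0.11  1.89 -0.9   0.75  0.6 ]
```

View pics/e.png

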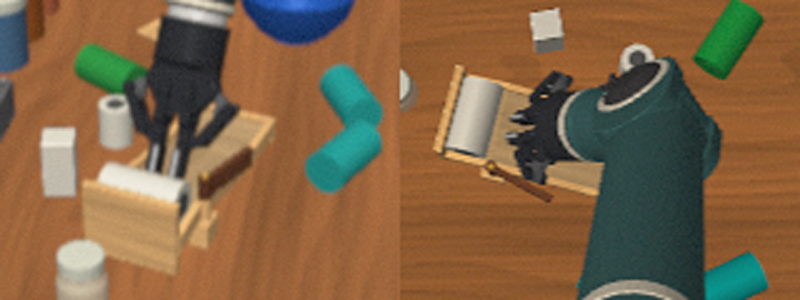

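The prop has settled against the end stop: in the top half it lies along the stop at (475,115). Next I retract, untilt, and go outside the keeper.

>>> arm_command(
  linear=[
    [-0.24, -0.94, 1.75],
    [-0.24, -0.94, 1.75],
    [-0.24, -0.94, 1.75],
    [-0.24, -0.94, 1.75],
    [-0.24, -0.94, 1.75],
    [0, 0, 1],
    [0, 0, 0],
    [0, 0, 0],
    [0, 0, 0],
    [0, 0, 0],
  ],
  twist=[
    [0, 0, 0],
    [0, 0, 0],
    [0, 0, 0],
    [0, 0, 0],
    [0, 0, 0],
    [-7, 1.83, 0],
    [-7, 1.83, 0],
    [-7, 1.83, 0],
    [-7, 1.83, 0],
    [0, 0, 0],
  ],
  jaw=[1.5, 1.5, 1.5, 1.5, 1.5, 0, 0, 0, 0, 0],
)

```text
time: 10.75
tool_pos: [0.6047, -0.0023, 0.1488]
eef_rot: [0.79, 0.614, 0.001, -0.0]
contact_force: [0.0, 1.5, -1.8]
width: 0.0001
grasp_force: 0.0
```

>>> arm_command(
  linear=[
    [-1.8, 0.75, 0],
    [-1.8, 0.75, 0],
    [-1.8, 0.75, 0],
    [-1.8, 0.75, 0],
    [-1.8, 0.75, 0],
    [0, 0, 0],
    [0, 0, 0],
  ],
  twist=[
    [0, 0, 0],
    [0, 0, 0],
    [0, 0, 0],
    [0, 0, 0],
    [0, 0, 0],
    [0, 0, 0],
    [0, 0, 0],
  ],
  jaw=[0, 0, 0, 0, 0, 0, 0],
)

```text
time: 11.45
tool_pos: [0.514, 0.0276, 0.149]
eef_rot: [0.793, 0.609, 0.001, -0.001]
contact_force: [0.5, 0.1, 0.3]
width: -0.0001
grasp_force: 0.0
```

```bash
python3 -c "
from st import *;show()
p0=None
for a in [-.233,-.1,.1,.3,.5,.7,.9,1.1,1.3,1.45,1.57]:
    c,s=np.cos(a),np.sin(a);h=4+11*abs(s)+14.5*abs(c)
    r=60-10*(a+.23)/1.8
    g=np.array([70-r*c-h*s,54-r*s+h*c,60])/1000
    w=G([*q[:3],0],g);print(a,(g*1000).round(0),w.round(4),'' if p0 is None else ((w-p0)*100).round(2));p0=w
"
```

```text
11.45 world [0.514  0.0276 0.149 ] gutter [0.0227 0.0954 0.149 ] yaw y -15.0 z [ 0.001  0.002 -1.   ] w -6.989258085272538e-05 F [0.5 0.1 0.3] q [-0.48  0.36  0.44  2.03 -0.22  0.79 -0.17]
-0.233 [16. 88. 60.] [0.5197 0.0196 0.06  ] 
-0.1 [13. 79. 60.] [0.5271 0.0141 0.06  ] [ 0.75 -0.55  0.  ]
0.1 [10. 68. 60.] [0.5378 0.0085 0.06  ] [ 1.06 -0.57  0.  ]
0.3 [ 9. 57. 60.] [0.5475 0.005  0.06  ] [ 0.98 -0.35  0.  ]
0.5 [10. 46. 60.] [0.5583 0.0033 0.06  ] [ 1.07 -0.17  0.  ]
0.7 [14. 36. 60.] [0.5696 0.0039 0.06  ] [1.14 0.06 0.  ]
0.9 [20. 25. 60.] [0.581 0.007 0.06 ] [1.14 0.31 0.  ]
1.1 [28. 16. 60.] [0.5919 0.0128 0.06  ] [1.08 0.58 0.  ]
1.3 [38.  9. 60.] [0.6013 0.0211 0.06  ] [0.94 0.83 0.  ]
1.45 [47.  6. 60.] [0.607  0.0288 0.06  ] [0.57 0.77 0.  ]
1.57 [55.  4. 60.] [0.6106 0.0358 0.06  ] [0.36 0.69 0.  ]
```

>>> arm_command(
  linear=[
    [0, 0, -2],
    [0, 0, -2],
    [0, 0, -2],
    [0, 0, -1.9],
    [0, 0, -1],
    [0, 0, 0],
    [0.3, -0.4, 0],
    [0.3, -0.4, 0],
    [0, 0, 0],
  ],
  twist=[
    [0, 0, 0],
    [0, 0, 0],
    [0, 0, 0],
    [0, 0, 0],
    [0, 0, 0],
    [0, 0, 0],
    [0, 0, 0],
    [0, 0, 0],
    [0, 0, 0],
  ],
  jaw=[0, 0, 0, 0, 0, 0, 0, 0, 0],
)

```text
time: 12.35
tool_pos: [0.521, 0.0195, 0.0607]
eef_rot: [0.793, 0.609, 0.001, 0.0]
contact_force: [-0.6, 0.0, 0.8]
width: -0.0003
grasp_force: 0.0
```

>>> arm_command(
  linear=[
    [0.37, -0.27, 0],
    [0.37, -0.27, 0],
    [0.53, -0.29, 0],
    [0.53, -0.29, 0],
    [0.49, -0.18, 0],
    [0.49, -0.18, 0],
    [0.54, -0.09, 0],
    [0.54, -0.09, 0],
    [0, 0, 0],
  ],
  twist=[
    [0, 0, 0],
    [0, 0, 0],
    [0, 0, 0],
    [0, 0, 0],
    [0, 0, 0],
    [0, 0, 0],
    [0, 0, 0],
    [0, 0, 0],
    [0, 0, 0],
  ],
  jaw=[0, 0, 0, 0, 0, 0, 0, 0, 0],
)

```text
time: 13.25
tool_pos: [0.5593, 0.0035, 0.0598]
eef_rot: [0.793, 0.609, 0.001, 0.0]
contact_force: [1.4, -0.3, -0.3]
width: -0.0003
grasp_force: 0.0
```

```bash
python3 -c "
from st import *;import cv2;show()
cv2.imwrite('pics/f_s.png',read_camera('side'));cv2.imwrite('pics/f_t.png',read_camera('top'))"
```

```text
13.25 world [0.5593 0.0035 0.0598] gutter [0.0108 0.0455 0.0598] yaw y -14.9 z [ 0.001  0.001 -1.   ] w -0.0002724880458243146 F [ 1.4 -0.3 -0.3] q [-0.35  0.57  0.37  1.96 -0.32  0.66 -0.04]
```

>>> arm_command(
  linear=[
    [0.57, 0.03, 0],
    [0.57, 0.03, 0],
    [0.57, 0.15, 0],
    [0.57, 0.15, 0],
    [0.54, 0.29, 0],
    [0.54, 0.29, 0],
    [0.47, 0.41, 0],
    [0.47, 0.41, 0],
    [0.28, 0.38, 0],
    [0.28, 0.38, 0],
  ],
  twist=[
    [0, 0, 0],
    [0, 0, 0],
    [0, 0, 0],
    [0, 0, 0],
    [0, 0, 0],
    [0, 0, 0],
    [0, 0, 0],
    [0, 0, 0],
    [0, 0, 0],
    [0, 0, 0],
  ],
  jaw=[0, 0, 0, 0, 0, 0, 0, 0, 0, 0],
)

```text
time: 14.35
tool_pos: [0.6071, 0.0293, 0.0597]
eef_rot: [0.793, 0.61, 0.0, -0.0]
contact_force: [-0.8, -0.8, -0.1]
width: -0.0002
grasp_force: 0.3
```

>>> arm_command(
  linear=[
    [0.15, 0.3, 0],
    [0.1, 0.3, 0],
    [0.05, 0.2, 0],
    [0, 0, 0],
  ],
  twist=[
    [0, 0, 0],
    [0, 0, 0],
    [0, 0, 0],
    [0, 0, 0],
  ],
  jaw=[0, 0, 0, 0],
)

```text
time: 14.75
tool_pos: [0.6101, 0.0368, 0.0599]
eef_rot: [0.793, 0.609, 0.0, -0.0]
contact_force: [0.6, -1.1, -0.2]
width: -0.0003
grasp_force: 0.4
```

```bash
python3 -c "
from st import *;show()"
```

```text
14.75 world [0.6101 0.0368 0.0599] gutter [0.0558 0.0047 0.0599] yaw y -14.9 z [ 0.001  0.001 -1.   ] w -0.00026422706367626436 F [ 0.6 -1.1 -0.2] q [-0.39  0.64  0.37  1.83 -0.33  0.73 -0.1 ]
```

Not yet against the limit (only about 1 N), so I press on in small steps.

>>> arm_command(
  linear=[
    [0.05, 0.2, 0],
    [0.05, 0.2, 0],
    [0, 0, 0],
  ],
  twist=[
    [0, 0, 0],
    [0, 0, 0],
    [0, 0, 0],
  ],
  jaw=[0, 0, 0],
)

```text
time: 15.05
tool_pos: [0.6102, 0.0371, 0.0599]
eef_rot: [0.794, 0.609, -0.001, 0.001]
contact_force: [-2.0, -8.1, 2.4]
width: -0.0001
grasp_force: 4.2
```

Hard contact at the limit (8 N, no motion). I retract.

>>> arm_command(
  linear=[
    [-0.25, -0.97, 0],
    [-0.5, -1.94, 0.5],
    [0, 0, 3],
    [0, 0, 4],
    [0, 0, 4],
    [-3, -3, 3],
    [-4, -4, 1],
    [-4, -4, 0],
    [-3, -4, 0],
    [0, -3, 0],
  ],
  twist=[
    [0, 0, 0],
    [0, 0, 0],
    [0, 0, 0],
    [0, 0, 0],
    [0, 0, 0],
    [0, 0, 0],
    [0, 0, 0],
    [0, 0, 0],
    [0, 0, 0],
    [0, 0, 0],
  ],
  jaw=[0, 0, 0, 0, 0, 0, 0, 0, 0, 0],
)

```text
time: 16.05
tool_pos: [0.4698, -0.1599, 0.213]
eef_rot: [0.794, 0.608, 0.001, -0.001]
contact_force: [0.6, 1.2, 0.6]
width: 0.0004
grasp_force: 0.0
```

```bash
python3 -c "
from st import *;import cv2;show()
s=read_camera('side')[140:260,250:410];t=read_camera('top')[150:270,250:410]
cv2.imwrite('pics/z.png',cv2.resize(cv2.hconcat([s,t]),None,fx=2.5,fy=2.5,interpolation=2))"
```

```text
16.05 world [ 0.4698 -0.1599  0.213 ] gutter [-0.1699  0.091   0.213 ] yaw y -15.1 z [-0.     0.003 -1.   ] w 0.0003506548968159346 F [0.6 1.2 0.6] q [-0.21  0.24  0.55  2.02 -0.16  0.92  0.16]
```

View pics/z.png

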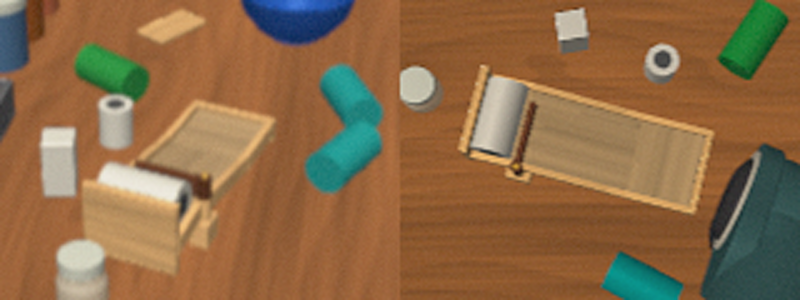

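The prop lies against the end stop at (498,115). The keeper is square across behind it, from (517,168) to (532,104), and the other things are where they were.

```bash
python3 -c "
from station import *;print(hand_in())"
```

```text
the job is handed in; nothing more can be done
None
```

The job is handed in at about 16 s of the 58 s: the prop was rolled over the crest and rests against the end stop, and the keeper is pushed to its limit, square across behind it; the first push jammed (wrist force about 87 N, limit 120 N) before I lowered and tilted the fingers.

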